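# Open the guard gate of a test bay

## Robot

A 7-joint arm with a two-finger parallel gripper is mounted at the origin on the work surface. World frame = base frame: x ahead of the robot, y to its left, z up, the work surface at z = 0. Lengths are in m, angles in rad, forces in N, time in s.
With the tool pointing down it reaches from about 0.4 to 0.85 m from the base axis. Payload 10.4 kg.
Tool frame: the origin (TCP) lies at the very end of the fingers, on their centre line; the grasp point (between the pads) lies r.tcp_to_grasp behind it (r.tcp_to_grasp is the distance from the TCP to the grasp point, in m); z points along the fingers, y is the line along which they close (so a half turn about z gives the same grasp; the last joint's range is limited). The gripper opens to 87 mm and grips with 3 to 60 N. Pads are 19 mm wide; open, the fingers measure 117 mm over their backs; the gripper's body (75 mm by 190 mm) begins 51 mm behind the grasp point.
Start: joints at [-1.364, 0.332, -0.065, 1.46, 0.022, 1.35, -0.088], TCP at [0.142, 0.609, 0.223] pointing down, gripper open.
Joint ranges: [-2.6, 2.6], [-0.5, 2.12], [-1.47, 1.34], [0.16, 2.42], [-1.27, 4.41], [0.06, 2.06], [-2.6, 2.6]. Speed limits (rad/s): [2.22, 2.22, 2.79, 2.79, 3.14, 3.14, 3.14].

## Interface

Orientations are given as a unit quaternion [x, y, z, w].
In Python, from bench import monitor, cams, ticket, r gives the robot as it stands.
- The arm moves only by the shell command python3 -m crank 'ROWS' [OPENING] [FORCE]. ROWS is a JSON object whose one key "steps" holds a list of rows, each a list of 2 entries, a list of its own where there are three numbers: the shift along the world's x, y, z in units of 25 mm (1.0 is 25 mm), then the turn, a rotation vector about the world's x, y, z in units of 5 degrees (1.0 is 5 degrees). In form: {"steps": [[[x, y, z], [ax, ay, az]], ...]}. A call has 1 to 10 rows; each row shifts and turns the commanded pose from where the row before left it; what a row does not reach is not made up. A row lasts 1/12 s, in which the tool goes at most 41.7 mm and 7.16 degrees, less where a joint would pass 70% of its speed; a pose out of reach is approached as far as the arm can. A call is refused whole if a number of a shift passes 1 or a number of a turn 1, either way. A call with a gripper value outside its range is refused whole. OPENING is the finger opening in mm, from 0 to 87, set as the call begins (- or left out, the last holds). The fingers move at their own pace and stop on an object; FORCE is the grip in N (left out, the last holds). Time passes only in rows, so rows that do not move let the fingers close. It gives the time, the measured TCP pose, the force, the opening and the grip force at its end, in the units of the state.
- monitor.read_state(): the state, without advancing time (a new reading comes with each control period).
- cams.camera(name): name is "scene" or "top" or "wrist"; returns a dict with "pixels" (480x640x3 uint8, blue, green, red), "z_map" (480x640 float32, m along the optical axis (not along the pixel's ray), 0 where there is no reading), "vfov" (degrees; the focal length in pixels is half the picture's height over the tangent of half this angle, whatever the lens; pixels are square), "cx", "cy" (the principal point, pixels), "T" (4x4, takes a point from camera to world coordinates). Camera axes: x right, y up, looking along -z (the intrinsics and any distortion apply to the point x, -y, -z); pixel columns grow to the right and rows downward; lengths in m; the calibration is good to about 2 mm. A picture is of the moment at which its call begins.
- ticket.close_job(): hands the job in; it is judged then, once.
The state is a dict: "time": time; "joint_positions": joint angles; "joint_vel": joint speeds; "joint_torque": joint torques, N m; "ee_pos": TCP position; "eef_rot": TCP orientation; "ft_force": force on the tool from outside, world axes, zero at the start; "torque": the same for the moment, N m; "width": finger opening in m; "grip_force": force on a finger pad.
Only numpy, scipy, OpenCV 4.12 (cv2) and the standard library are available. Lean on these libraries where they do the work, as an engineer would, in place of code of your own. Each camera call takes 0.05 s, during which the arm holds its last target. There are 200 camera calls.

## Task

Open the guard gate of the test bay: press its thumb lever down to lift the latch bar out of the catch, keep it lifted while you draw the gate out past the catch, then swing the gate wide open, square to the doorway, and leave it standing there with the lever let go and the bar dropped level again. Work gently: feel for the lever's stop and keep every push under 20 N, do not handle the latch bar itself or fling the gate, and leave the other things on the bench as they are.

Things in the scene. Friction and masses are not known exactly. Their poses are not given: they have to be found in the camera images.
- bay: Fixed guard bay of aluminium profile and clear panels, gate and latch included. Origin on the bench under the middle of the doorway, z up; the gate closes in its plane x = 0 and opens outwards to its -x. Hinge post at y = +155 mm (30 mm square, 165 mm tall), catch post at y = -150 mm. Side fences, 146 mm tall, run back to x = +210 mm.
- catch (a point): Middle of the floor of the dark steel catch on the catch post, 158 mm above the bench. An upturned slot, 14 mm wide in the bay's x, lips 19 mm high; the outer lip is 20 mm thick, so the latch bar must stay lifted until the gate has opened about 0.12 rad.
- hinge (a point): Point at bench height on the gate's vertical hinge axis (bay x = 0, y = +130 mm). The shut gate leaf reaches from there 260 mm along the bay's -y; it is 20 mm thick, its top edge 145 mm above the bench.
- gate (a joint): Opening angle of the gate, rad: 0 shut, grows as its free edge swings out to the bay's -x (clockwise seen from above), 1.57 square to the doorway, stop at 1.6. The hinge has light friction (about 0.2 N m); the gate stays where it is left.
- latch_bar: Flat steel gravity bar, 14 mm high, 10 mm thick, one piece with the thumb lever. Origin on its pivot, on the gate 200 mm from the hinge axis and 172 mm above the bench; runs 98 mm along its own -y into the catch. Level at rest; pressing the lever raises it about its own x axis. It clears the lips at about 0.19 rad, hard stop at 0.22 rad; its weight is felt as about 3 N at the cup.
- lever_end (a point): Point on the top of the thumb lever, under its thumb cup: 70 mm along the bar's +y from the pivot, 179 mm above the bench at rest, 130 mm from the hinge axis. The round steel cup on a screwed stud stands over it (56 mm outside, 48 mm inside, rim 6 mm high round a flat floor). The stud's height differs each time: the floor is 8 to 32 mm above this point.
- pivot (a point): Pivot of thumb lever and latch bar, on the gate (moves with it). Pressed to the hard stop, the cup has gone down about 15 mm and shifted 3 to 9 mm along the bar's +y. A finger pressed into the cup can draw the gate along by friction and by the cup's rim.
- board: Bystander, loose: green bare circuit board, 90 x 70 x 14 mm, lying inside the bay. Origin at its underside.
- heatsink: Bystander, loose: black finned heat sink, 40 x 40 x 28 mm, inside the bay. Origin at its underside.
- spool: Bystander, loose: solder spool, 60 mm diameter, 60 mm tall, standing beside the catch post. Origin at its underside.
- tape: Bystander, loose: roll of cream tape, 96 mm diameter, 48 mm tall, beside the hinge post. Origin at its underside.
- cutters: Bystander, loose: side cutters with black handles, about 135 mm long, lying flat in front of the bay on the catch side. Origin at its underside.
- screwdriver: Bystander, loose: screwdriver 160 mm long with a red handle, lying in front of the bay on the hinge side. Origin at its underside.
- relay: Bystander, loose: small blue relay, 28 x 20 x 18 mm, in front of the bay on the catch side. Origin at its underside.

How it is judged:
On the way, in this order (a step that is already met when the one before it is completed fails the run):
1. the latch bar is lifted clear of the catch (raised more than 0.17 rad) while the gate is still shut (under 0.08 rad) (angle between latch_bar's own z axis and vertical above 0.17 rad and value of joint gate below 0.08 rad), for 0.05 s.
2. the gate has come out past the catch (over 0.2 rad) (value of joint gate above 0.2 rad), for 0.05 s.
At the end, for the whole second after the job is handed in: The gate stands still, open by at least 1.4 rad (80 degrees; its stop is at 1.6), and the latch bar hangs level (within 0.05 rad) with nothing touching it (value of joint gate above 1.4 rad and velocity of joint gate between -0.05 and 0.05 rad/s and angle between latch_bar's own z axis and vertical below 0.05 rad).
It fails at once if the robot presses or pulls on the bay, gate or lever with more than 20 N (contact force between any of the fingers, the arm and bay above 20 N).
It fails at once if the robot touches the latch bar itself (over 1 N) (contact force between any of the fingers, the arm and latch_bar above 1 N).
It fails at once if the gate is flung (faster than 2 rad/s) (velocity of joint gate above 2 rad/s).
It fails at once if a bystander is shifted by more than 30 mm (distance of any of board, heatsink, spool, tape, cutters, screwdriver, relay from where it was at the start of the episode above 0.03 m).
It also fails if it takes over 66 s, if anything falls off the work surface, if the arm or the gripper's body presses on something with over 40 N, if the wrist force passes 120 N, or if a joint passes its speed limit or range.

## Working session

There is one attempt and no reset: what is moved stays moved. The work goes in short steps, Python scripts to look and compute and a shell command to move; the robot and the scene stay as the last step left them, time stands still between calls to the robot, and variables do not carry over. Pictures are saved under pics/ and viewed, at most 10 in all, crops included, and the job is handed in when it is done.

```bash
ls; mkdir -p pics; cat > h.py <<'E'
import numpy as np, cv2
from bench import monitor, cams, ticket, r
def grab(n,f=None):
    c=cams.camera(n)
    if f: cv2.imwrite('pics/'+f,c['pixels'])
    return c
def foc(c): return 240/np.tan(np.radians(c['vfov']/2))
def cloud(c):
    f=foc(c);z=c['z_map'];v,u=np.mgrid[0:480,0:640]
    P=np.stack([(u-c['cx'])/f*z,-(v-c['cy'])/f*z,-z,np.ones_like(z)],-1)
    W=(P@c['T'].T)[...,:3]; W[z==0]=np.nan
    return W
E
python3 - <<'E'
from h import *
for n in ['top','scene']:
    c=grab(n,n+'1.png'); print({k:(v if k!='T' else v.round(3).tolist()) for k,v in c.items() if k not in('pixels','z_map')})
    np.save(n+'1.npy',cloud(c))
print(monitor.read_state(), r.tcp_to_grasp)
E
```

```text
pics
{'vfov': 50.567334479196695, 'cx': 324.2419897618951, 'cy': 240.16718383227604, 'T': [[0.026, 0.988, -0.152, 0.411], [-0.999, 0.03, 0.027, -0.004], [0.031, 0.151, 0.988, 1.174], [0.0, 0.0, 0.0, 1.0]]}
{'vfov': 54.29526701092277, 'cx': 318.2995597584352, 'cy': 240.18391789205785, 'T': [[0.855, -0.388, 0.343, 0.853], [0.518, 0.663, -0.54, -0.465], [-0.018, 0.64, 0.769, 0.791], [0.0, 0.0, 0.0, 1.0]]}
{'time': 0.1, 'joint_positions': array([-1.36361081,  0.33276917, -0.06469228,  1.46085447,  0.02159104,
        1.34988668, -0.08850684]), 'joint_vel': array([-1.57923702e-03, -1.19625278e-03, -1.34867782e-03, -2.14598366e-03,
        8.83915595e-05, -1.43942642e-03, -5.22256187e-04]), 'joint_torque': array([ 1.62218388e-03, -6.24536276e+01,  2.48107722e-02, -3.90716958e+01,
       -6.13952335e-02,  3.66291020e-02,  4.71126907e-05]), 'ee_pos': array([0.14228249, 0.60823962, 0.22185951]), 'eef_rot': array([ 1.14638625e-01,  9.93407073e-01, -6.09666978e-04, -4.55194402e-05]), 'ft_force': array([-0.2416117 ,  0.12411555,  0.76435405]), 'torque': array([ 0.04978556, -0.018977  ,  0.0370162 ]), 'grip_force': 0.0, 'width': 0.08724516788812386} 0.0187
```

View pics/top1.png

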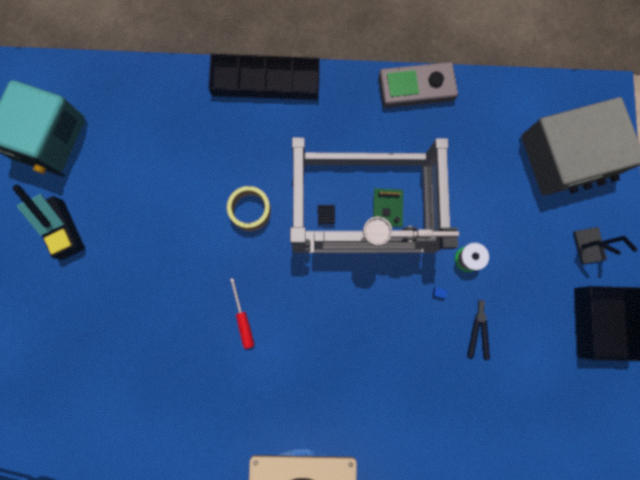

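View pics/scene1.png

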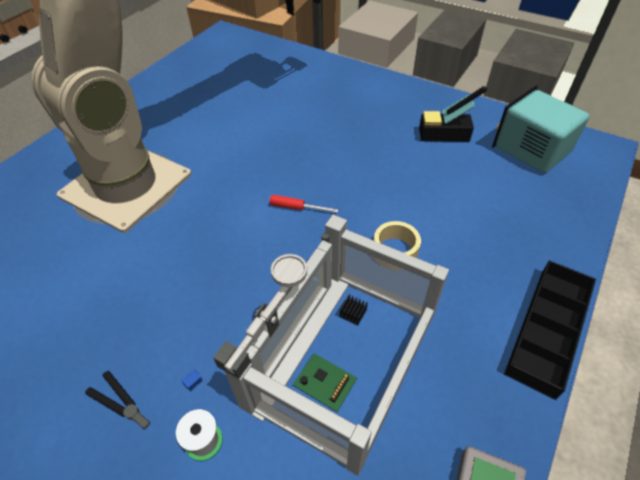

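The top view shows the hinge post at about (298,235), the catch post at (447,237) and the cup at (377,231). In the scene view the cup is at (289,269), and the arm is clear of the bay.

```bash
python3 - <<'E'
from h import *
T=np.load('top1.npy');S=np.load('scene1.npy')
def p(W,u,v): return np.nanmedian(W[v-1:v+2,u-1:u+2].reshape(-1,3),0).round(4)
for n,u,v in [('hingepost',298,235),('catchpost',447,230),('cup',377,231),('backL',298,143),('backR',442,143),('screwdr',246,330),('tape',232,206),('gatebar',340,237),('catch',450,241)]: print(n,p(T,u,v))
print('scene cup',p(S,289,269),'hp',p(S,336,226))
# cup points: cluster near cup in both
for W,u,v in[(T,377,231),(S,289,269)]:
    sub=W[v-22:v+23,u-24:u+25].reshape(-1,3); c=p(W,u,v)
    m=(np.linalg.norm(sub[:,:2]-c[:2],axis=1)<.034)&(sub[:,2]>.183)
    q=sub[m]; (cx,cy),rad=cv2.minEnclosingCircle(q[:,:2].astype(np.float32))
    print('circle',cx,cy,rad,'z pct',np.percentile(q[:,2],[5,25,50,75,95]).round(4))
    n=np.linalg.norm(q[:,:2]-[cx,cy],axis=1); print('floor',np.median(q[n<.015,2]),'rim',np.median(q[(n>.024)&(n<.029),2]))
# top posts extents z>0.155
for nm,(a,b,c,d) in {'hinge':(285,312,222,250),'catch':(436,460,220,250)}.items():
    s=T[c:d,a:b].reshape(-1,3); s=s[s[:,2]>.15]; print(nm,cv2.minAreaRect(s[:,:2].astype(np.float32)*1000),np.percentile(s[:,2],[5,50,95]))
# side-fence/back top direction, gate top edge line
s=T[225:250,312:362].reshape(-1,3); s=s[(s[:,2]>.135)&(s[:,2]<.155)]
print('gate edge',cv2.minAreaRect(s[:,:2].astype(np.float32)*1000),len(s))
print(S[200:320,200:420].shape)
E
```

```text
hingepost [0.5751 0.0222 0.1667]
catchpost [ 0.5928 -0.2772  0.1771]
cup [ 0.581  -0.1314  0.2057]
backL [0.7745 0.0293 0.1461]
backR [ 0.7851 -0.2765  0.145 ]
screwdr [0.3812 0.1337 0.0262]
tape [0.6589 0.1777 0.0384]
gatebar [ 0.577  -0.0634  0.1459]
catch [ 0.5705 -0.2819  0.1778]
scene cup [ 0.583  -0.1271  0.2068] hp [0.5838 0.0178 0.1661]
circle 0.5805333852767944 -0.1319003850221634 0.028099924325942993 z pct [0.2039 0.2056 0.2073 0.2097 0.2136]
floor 0.20629902174578763 rim 0.21145649476548012
circle 0.5839276313781738 -0.12976199388504028 0.028529340401291847 z pct [0.2045 0.2061 0.2071 0.2106 0.2132]
floor 0.20653886879269578 rim 0.2113200336140369
hinge ((575.4381713867188, 22.438339233398438), (29.688926696777344, 28.472976684570312), 1.747196078300476) [0.15543795 0.1658477  0.16924873]
catch ((580.0709838867188, -280.8429260253906), (52.14249801635742, 45.87006759643555), 33.17106246948242) [0.15814828 0.177807   0.1813862 ]
gate edge ((578.2032470703125, -58.45332336425781), (19.90401840209961, 96.90643310546875), 1.9881335496902466) 477
(120, 220, 3)
```

```bash
python3 -m crank '{"steps": [[[0.9,-0.9,0.2],[0,0,0]],[[1,-1,0.2],[0,0,-1]],[[1,-1,0.2],[0,0,-1]],[[1,-1,0.2],[0,0,-1]],[[1,-1,0.2],[0,0,-1]],[[1,-1,0.2],[0,0,-1]],[[1,-1,0.2],[0,0,-1]],[[1,-1,0.2],[0,0,-1]],[[1,-1,0.2],[0,0,-1]],[[1,-1,0.2],[0,0,-1]]]}' 0 10
python3 -m crank '{"steps": [[[0.5,-1,0],[0,0,-1]],[[0.5,-1,0],[0,0,-1]],[[0.5,-1,0],[0,0,-1]],[[0.5,-1,0],[0,0,-1]],[[0.5,-1,0],[0,0,-1]],[[0.5,-1,0],[0,0,-1]],[[0.5,-1,0],[0,0,0]],[[0.5,-1,0],[0,0,0]],[[0.5,-0.5,0],[0,0,0]],[[0,0,0],[0,0,0]]]}'
```

```text
time: 0.93
ee_pos: [0.3907, 0.3595, 0.2726]
eef_rot: [0.488, 0.873, -0.0, -0.0]
ft_force: [1.0, 0.3, 0.0]
width: 0.0284
grip_force: 0.0
time: 1.77
ee_pos: [0.5041, 0.1446, 0.2725]
eef_rot: [0.698, 0.716, -0.0, 0.001]
ft_force: [-0.2, -0.8, -0.9]
width: 0.0003
grip_force: 0.0
```

```bash
python3 -m crank '{"steps": [[[0.6,-1,0.2],[0,0,0]],[[0.6,-1,0.2],[0,0,0]],[[0.6,-1,0.2],[0,0,0]],[[0.6,-1,0.2],[0,0,0]],[[0.6,-1,0.2],[0,0,0]],[[0.1,-1,0],[0,0,0]],[[0,-1,0],[0,0,0]],[[0,0,0],[0,0,0]]]}'
python3 - <<'E'
from h import *
c=grab('wrist','w1.png'); W=cloud(c); np.save('w1.npy',W); print(c['T'].round(3).tolist(),foc(c))
s=W.reshape(-1,3); s=s[(abs(s[:,0]-.582)<.05)&(abs(s[:,1]+.131)<.05)&(s[:,2]>.195)&(s[:,2]<.225)]
print(len(s), s.min(0),s.max(0))
E
```

```text
time: 2.43
ee_pos: [0.5794, -0.032, 0.2975]
eef_rot: [0.698, 0.716, -0.001, 0.001]
ft_force: [0.1, -0.2, -0.4]
width: 0.0006
grip_force: 0.0
[[1.0, -0.023, -0.007, 0.578], [0.024, 0.963, 0.267, 0.041], [0.0, -0.267, 0.964, 0.46], [0.0, 0.0, 0.0, 1.0]] 330.4436100140405
104 [ 0.57219045 -0.14658811  0.20414452] [ 0.59274586 -0.11682424  0.20686183]
```

View pics/w1.png

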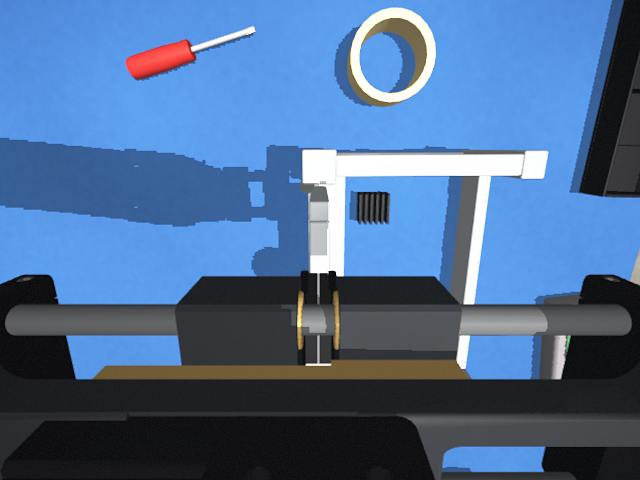

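Wrist view shows the hinge post at (319,165), the gate top edge below it at (318,220), and the cup hidden behind the gripper. I'll go past the cup so the wrist camera can see it.

```bash
python3 -m crank '{"steps": [[[0,-1,0.2],[0,0,0]],[[0,-1,0.2],[0,0,0]],[[0,-1,0.2],[0,0,0]],[[0,-1,0.2],[0,0,0]],[[0,-1,0],[0,0,0]],[[0,-1,0],[0,0,0]],[[0,-0.6,0],[0,0,0]],[[0,-0.4,0],[0,0,0]],[[0,0,0],[0,0,0]]]}'
python3 - <<'E'
from h import *
c=grab('wrist','w2.png'); W=cloud(c)
s=W.reshape(-1,3); s=s[(abs(s[:,0]-.582)<.05)&(abs(s[:,1]+.131)<.05)&(s[:,2]>.2)&(s[:,2]<.22)]
(cx,cy),rad=cv2.minEnclosingCircle(s[:,:2].astype(np.float32)); n=np.linalg.norm(s[:,:2]-[cx,cy],axis=1)
print(len(s),cx,cy,rad,'floor',np.median(s[n<.018,2]),'rim',np.median(s[(n>.0245)&(n<.027),2]))
W1=np.load('w1.npy')
for w in(W1,W):
    g=w.reshape(-1,3); g=g[(g[:,2]>.14)&(g[:,2]<.15)&(abs(g[:,0]-.58)<.02)&(g[:,1]<0)&(g[:,1]>-.12)]; print('gate',cv2.minAreaRect(g[:,:2].astype(np.float32)*1000))
    p=w.reshape(-1,3); p=p[(p[:,2]>.155)&(p[:,2]<.175)&(abs(p[:,0]-.578)<.03)&(abs(p[:,1]-.02)<.03)]; 
    if len(p)>5: print('post',cv2.minAreaRect(p[:,:2].astype(np.float32)*1000))
E
```

```text
time: 3.23
ee_pos: [0.5795, -0.2024, 0.3172]
eef_rot: [0.696, 0.718, -0.0, -0.0]
ft_force: [-0.5, -0.3, -0.1]
width: 0.0003
grip_force: 0.0
4030 0.5838550329208374 -0.13030500710010529 0.027979817241430283 floor 0.20558307021071892 rim 0.2115265116656445
gate ((580.4268798828125, -40.73140335083008), (24.19978904724121, 83.76461029052734), 5.930957317352295)
post ((579.3675537109375, 24.636638641357422), (29.31853485107422, 29.24278450012207), 1.369175910949707)
gate ((582.0576171875, -52.87189865112305), (19.419286727905273, 88.36573791503906), 1.4952716827392578)
```

View pics/w2.png

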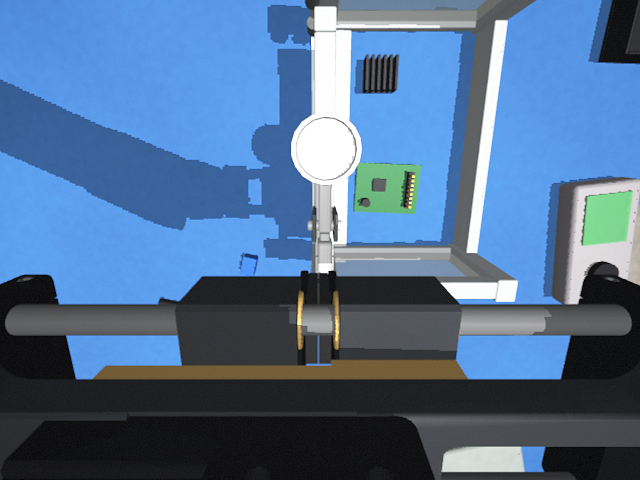

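Wrist view shows the cup centre at (325,148), and three views agree on about (0.583, -0.131) with the floor near z 0.206. Next I go above it.

```bash
python3 -m crank '{"steps": [[[0,0.75,0],[0,0,0]],[[0,0.75,0],[0,0,0]],[[0,0.75,-0.5],[0,0,0]],[[0.05,0.65,-0.7],[0,0,0]],[[0,0,-0.8],[0,0,0]],[[0,0,-0.8],[0,0,0]],[[0,0,-0.6],[0,0,0]],[[0,0,-0.4],[0,0,0]],[[0,0,-0.2],[0,0,0]],[[0,0,0],[0,0,0]]]}'
```

```text
time: 4.12
ee_pos: [0.5809, -0.1276, 0.2168]
eef_rot: [0.695, 0.719, -0.0, -0.001]
ft_force: [0.1, -0.4, -0.1]
width: 0.0007
grip_force: 0.0
```

```bash
python3 -m crank '{"steps": [[[0,0,-0.1],[0,0,0]],[[0,0,-0.06],[0,0,0]],[[0,0,-0.06],[0,0,0]],[[0,0,-0.06],[0,0,0]],[[0,0,-0.04],[0,0,0]],[[0,0,-0.04],[0,0,0]],[[0,0,0],[0,0,0]]]}'
```

```text
time: 4.7
ee_pos: [0.581, -0.1289, 0.2084]
eef_rot: [0.696, 0.718, -0.0, -0.0]
ft_force: [-0.1, 0.3, -0.1]
width: 0.0004
grip_force: 0.0
```

```bash
python3 -m crank '{"steps": [[[0,0,-0.04],[0,0,0]],[[0,0,-0.04],[0,0,0]],[[0,0,-0.04],[0,0,0]],[[0,0.01,-0.04],[0,0,0]],[[0,0,0],[0,0,0]]]}'
python3 -m crank '{"steps": [[[0,0.02,-0.04],[0,0,0]],[[0,0.02,-0.04],[0,0,0]],[[0,0.02,-0.04],[0,0,0]],[[0,0.02,-0.04],[0,0,0]],[[0,0,0],[0,0,0]]]}'
```

```text
time: 5.12
ee_pos: [0.5812, -0.1284, 0.2045]
eef_rot: [0.696, 0.718, 0.0, -0.0]
ft_force: [0.0, 1.0, 1.0]
width: 0.0008
grip_force: 0.6
time: 5.53
ee_pos: [0.5811, -0.1265, 0.2003]
eef_rot: [0.696, 0.718, -0.0, 0.0]
ft_force: [0.1, 0.8, 0.7]
width: 0.0006
grip_force: 0.5
```

```bash
python3 -m crank '{"steps": [[[0,0.02,-0.04],[0,0,0]],[[0,0.02,-0.04],[0,0,0]],[[0,0.02,-0.04],[0,0,0]],[[0,0,0],[0,0,0]]]}'
python3 - <<'E'
from h import *
W=cloud(grab('scene','s2.png')); cv2.imwrite('pics/s2c.png',cv2.resize(cv2.imread('pics/s2.png')[200:400,180:400],None,fx=3,fy=3)[:600])
E
```

```text
time: 5.87
ee_pos: [0.581, -0.1252, 0.1973]
eef_rot: [0.696, 0.718, -0.0, 0.0]
ft_force: [-0.2, -0.2, 1.2]
width: 0.0004
grip_force: 0.3
```

View pics/s2c.png

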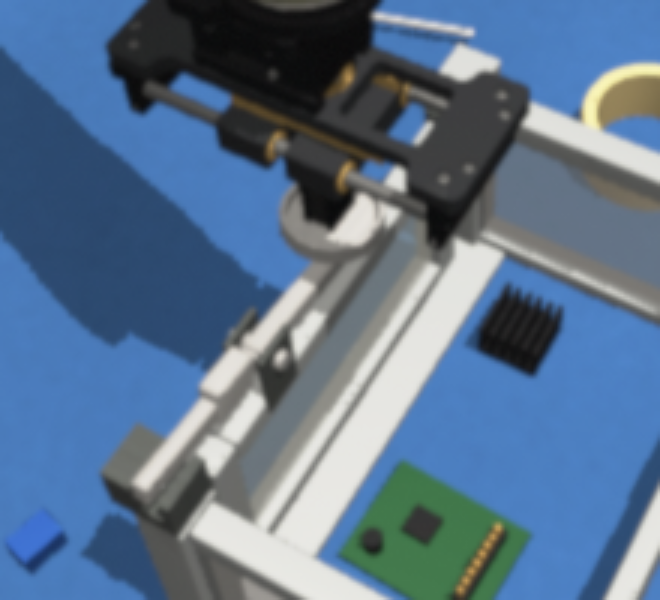

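The crop shows the finger tips in the cup at (330,210) and the bar tip at (150,475) rising out of the catch. I'll keep pressing to feel for the stop.

```bash
python3 -m crank '{"steps": [[[0,0.01,-0.04],[0,0,0]],[[0,0.01,-0.04],[0,0,0]],[[0,0,0],[0,0,0]]]}'
python3 -m crank '{"steps": [[[0,0.01,-0.04],[0,0,0]],[[0,0.01,-0.03],[0,0,0]],[[0,0,0],[0,0,0]]]}'
```

```text
time: 6.17
ee_pos: [0.5811, -0.1245, 0.1954]
eef_rot: [0.696, 0.718, 0.0, -0.0]
ft_force: [-0.1, -0.1, 1.1]
width: 0.0004
grip_force: 0.4
time: 6.42
ee_pos: [0.5811, -0.124, 0.1936]
eef_rot: [0.696, 0.718, -0.0, -0.0]
ft_force: [-0.4, 0.8, 0.2]
width: 0.0003
grip_force: 0.5
```

```bash
for i in 1; do python3 -m crank '{"steps": [[[0,0.01,-0.04],[0,0,0]],[[0,0,0],[0,0,0]]]}'; python3 -m crank '{"steps": [[[0,0.01,-0.04],[0,0,0]],[[0,0,0],[0,0,0]]]}'; done
python3 - <<'E'
from h import *
f=np.array([monitor.read_state()['ft_force']]);print(f)
c=grab('scene','s3.png'); W=cloud(c); cv2.imwrite('pics/s3c.png',cv2.resize(c['pixels'][290:400,200:300],None,fx=5,fy=5,interpolation=cv2.INTER_CUBIC))
E
```

```text
time: 6.58
ee_pos: [0.5811, -0.1238, 0.1927]
eef_rot: [0.696, 0.718, 0.0, -0.0]
ft_force: [-0.2, 1.0, -0.0]
width: 0.0003
grip_force: 0.5
time: 6.75
ee_pos: [0.5811, -0.1235, 0.1917]
eef_rot: [0.696, 0.718, 0.0, -0.0]
ft_force: [-0.3, 0.4, 0.6]
width: 0.0007
grip_force: 0.5
[[-0.29590988  0.3834641   0.55174663]]
```

View pics/s3c.png

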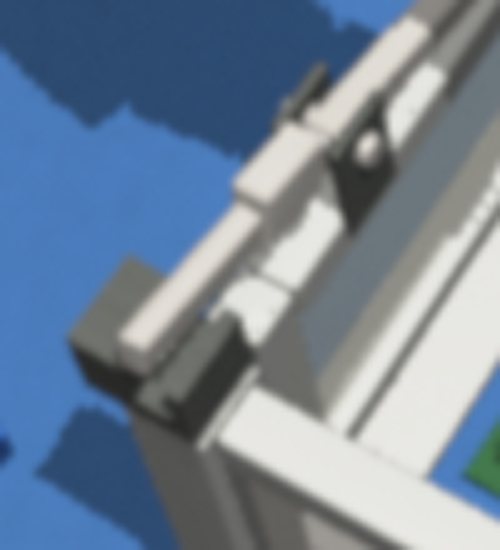

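The crop shows the bar's end at (140,340), well above the catch. I'll measure its angle.

```bash
cat >> h.py <<'E'
def bar(W):
    s=W.reshape(-1,3); s=s[(abs(s[:,0]-.584)<.012)&(s[:,1]<-.225)&(s[:,1]>-.31)&(s[:,2]>.165)&(s[:,2]<.23)]
    out=[]
    for y in np.arange(-.31,-.22,.01):
        q=s[(s[:,1]>=y)&(s[:,1]<y+.01)]
        if len(q)>3: out.append((round(y+.005,3),round(float(np.percentile(q[:,2],85)),4),len(q)))
    a=np.array(out); print(out); print('slope',np.polyfit(a[:,0],a[:,1],1)[0])
E
python3 - <<'E'
from h import *
bar(np.load('scene1.npy'));bar(np.load('top1.npy')); bar(cloud(grab('scene')));bar(cloud(grab('top')))
E
```

```text
[(np.float64(-0.295), 0.1801, 94), (np.float64(-0.285), 0.1804, 111), (np.float64(-0.275), 0.1804, 110), (np.float64(-0.265), 0.1803, 87), (np.float64(-0.255), 0.1807, 60), (np.float64(-0.245), 0.1852, 85), (np.float64(-0.235), 0.1886, 93), (np.float64(-0.225), 0.1884, 45)]
slope 0.13559523809523788
[(np.float64(-0.295), 0.1807, 41), (np.float64(-0.285), 0.1811, 55), (np.float64(-0.275), 0.1806, 52), (np.float64(-0.265), 0.181, 42), (np.float64(-0.255), 0.1808, 24), (np.float64(-0.245), 0.1877, 25), (np.float64(-0.235), 0.1894, 44), (np.float64(-0.225), 0.1894, 23)]
slope 0.14702380952380956
[(np.float64(-0.295), 0.2002, 89), (np.float64(-0.285), 0.1996, 81), (np.float64(-0.275), 0.1978, 82), (np.float64(-0.265), 0.1955, 75), (np.float64(-0.255), 0.1934, 60), (np.float64(-0.245), 0.1913, 65), (np.float64(-0.235), 0.196, 105), (np.float64(-0.225), 0.1954, 42)]
slope -0.08714285714285619
[(np.float64(-0.295), 0.2007, 35), (np.float64(-0.285), 0.1992, 51), (np.float64(-0.275), 0.197, 51), (np.float64(-0.265), 0.195, 38)]
slope -0.19300000000000075
```

```bash
python3 -m crank '{"steps": [[[0,0.01,-0.03],[0,0,0]],[[0,0,0],[0,0,0]]]}'; python3 -m crank '{"steps": [[[0,0,-0.02],[0,0,0]],[[0,0,0],[0,0,0]]]}'
```

```text
time: 7.07
ee_pos: [0.5812, -0.1235, 0.1913]
eef_rot: [0.696, 0.718, 0.0, 0.0]
ft_force: [-0.8, 1.2, 4.3]
width: 0.0009
grip_force: 1.8
time: 7.23
ee_pos: [0.5812, -0.1235, 0.1912]
eef_rot: [0.696, 0.718, 0.0, 0.0]
ft_force: [-2.5, 1.2, 6.7]
width: 0.0004
grip_force: 3.4
```

```bash
python3 -m crank '{"steps": [[[-0.07,0,0],[0,0,-0.15]],[[-0.14,0,0],[0,0,-0.34]],[[-0.14,0,0],[0,0,-0.34]],[[0,0,0],[0,0,0]]]}'
```

```text
time: 7.57
ee_pos: [0.5724, -0.1233, 0.1912]
eef_rot: [0.722, 0.692, 0.001, 0.0]
ft_force: [-1.4, 1.2, 5.4]
width: 0.0007
grip_force: 3.2
```

```bash
cat >> h.py <<'E'
def gate(W,H=(.579,-.001)):
    s=W.reshape(-1,3); d=s[:,:2]-H; R=np.hypot(*d.T); th=np.arctan2(-d[:,0],-d[:,1])+.03
    m=(s[:,2]>.138)&(s[:,2]<.152)&(R>.03)&(R<.10)&(th>-.15)&(th<1.75); print('gate angle',np.median(th[m]),np.percentile(th[m],[20,80]).round(2),m.sum())
    m=(s[:,2]>.17)&(s[:,2]<.225)&(R>.215)&(R<.30)&(th>-.15)&(th<1.75)
    print('bar tip angle',np.median(th[m]),m.sum(),'z by R',[(x,np.percentile(s[m&(abs(R-x)<.006),2],85).round(4)) for x in(.25,.27,.29) if (m&(abs(R-x)<.006)).sum()>3])
E
python3 - <<'E'
from h import *
gate(np.load('top1.npy'))
gate(cloud(grab('top')));gate(cloud(grab('scene')))
E
```

```text
gate angle 0.04797866016090693 [-0.05  0.14] 336
bar tip angle 0.021639867655266615 451 z by R [(0.25, np.float64(0.1807)), (0.27, np.float64(0.1802)), (0.29, np.float64(0.1807))]
gate angle 0.11936156414719035 [0.   0.22] 294
bar tip angle 0.07516768421347048 213 z by R [(0.27, np.float64(0.1952)), (0.29, np.float64(0.2013))]
gate angle -0.03960585542777957 [-0.05  0.13] 46
bar tip angle 0.04739928731371888 973 z by R [(0.25, np.float64(0.193)), (0.27, np.float64(0.1959)), (0.29, np.float64(0.1993))]
```

```bash
python3 -m crank '{"steps": [[[-0.147,0.01,0],[0,0,-0.34]],[[-0.147,0.015,0],[0,0,-0.34]],[[-0.146,0.019,0],[0,0,-0.34]],[[-0.146,0.023,0],[0,0,-0.34]],[[-0.144,0.027,0],[0,0,-0.34]],[[-0.143,0.032,0],[0,0,-0.34]],[[-0.142,0.036,0],[0,0,-0.34]],[[-0.141,0.04,0],[0,0,-0.34]]]}'
python3 - <<'E'
from h import *
gate(cloud(grab('top')));gate(cloud(grab('scene')))
E
```

```text
time: 8.33
ee_pos: [0.5442, -0.1183, 0.1912]
eef_rot: [0.798, 0.602, 0.001, 0.001]
ft_force: [1.8, 1.1, 4.1]
width: 0.0008
grip_force: 2.4
gate angle 0.3320382828605365 [0.24 0.44] 306
bar tip angle 0.09373628969657277 278 z by R [(0.27, np.float64(0.1966)), (0.29, np.float64(0.1993))]
  return _methods._mean(a, axis=axis, dtype=dtype,
  ret = ret.dtype.type(ret / rcount)
Traceback (most recent call last):
  File "h.py", line 22, in gate
    m=(s[:,2]>.138)&(s[:,2]<.152)&(R>.03)&(R<.10)&(th>-.15)&(th<1.75); print('gate angle',np.median(th[m]),np.percentile(th[m],[20,80]).round(2),m.sum())
                                                                                                           ~~~~~~~~~~~~~^^^^^^^^^^^^^^^
IndexError: index -1 is out of bounds for axis 0 with size 0
```

```bash
python3 -m crank '{"steps": [[[-0.233,0.076,0],[0,0,-0.57]],[[-0.229,0.087,0],[0,0,-0.57]],[[-0.224,0.099,0],[0,0,-0.57]],[[-0.219,0.11,0],[0,0,-0.57]],[[-0.213,0.12,0],[0,0,-0.57]]]}'
python3 -m crank '{"steps": [[[-0.207,0.131,0],[0,0,-0.57]],[[-0.2,0.141,0],[0,0,-0.57]],[[-0.193,0.151,0],[0,0,-0.57]],[[-0.185,0.16,0],[0,0,-0.57]],[[-0.177,0.169,0],[0,0,-0.57]]]}'
python3 - <<'E'
from h import *
gate(cloud(grab('top','t4.png')))
E
```

```text
time: 8.85
ee_pos: [0.5163, -0.1061, 0.1912]
eef_rot: [0.867, 0.498, 0.001, 0.001]
ft_force: [2.7, 0.8, 4.8]
width: 0.0005
grip_force: 2.5
time: 9.27
ee_pos: [0.4922, -0.0874, 0.1912]
eef_rot: [0.922, 0.387, 0.001, 0.001]
ft_force: [2.8, -0.2, 5.0]
width: 0.0004
grip_force: 2.3
gate angle 0.8064669696752358 [0.68 0.91] 217
bar tip angle 0.07804544061211466 282 z by R [(0.27, np.float64(0.1832)), (0.29, np.float64(0.1994))]
```

View pics/t4.png

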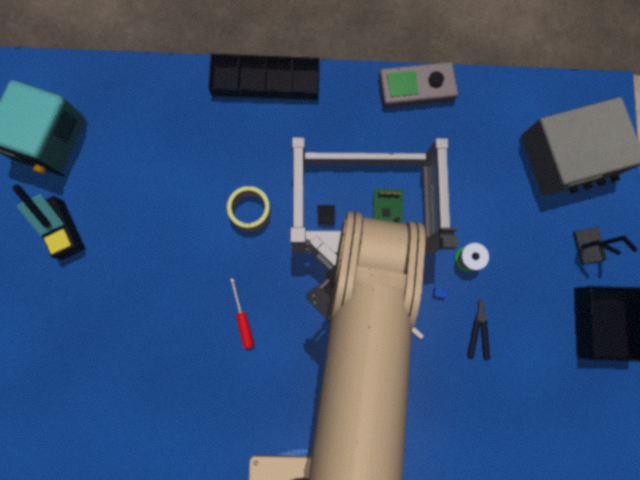

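Top view shows the gate swung out from the hinge post (298,235) past (320,248), with the bar tip at (417,333). The bystanders haven't moved. I'll continue the swing.

```bash
python3 -m crank '{"steps": [[[-0.169,0.178,0],[0,0,-0.57]],[[-0.159,0.186,0],[0,0,-0.57]],[[-0.15,0.194,0],[0,0,-0.57]],[[-0.14,0.201,0],[0,0,-0.57]],[[-0.13,0.208,0],[0,0,-0.57]],[[-0.119,0.214,0],[0,0,-0.57]],[[-0.108,0.22,0],[0,0,-0.57]]]}'
python3 -m crank '{"steps": [[[-0.097,0.225,0],[0,0,-0.57]],[[-0.086,0.229,0],[0,0,-0.57]],[[-0.074,0.233,0],[0,0,-0.57]],[[-0.063,0.237,0],[0,0,-0.57]],[[-0.05,0.24,0],[0,0,-0.57]]]}'
python3 - <<'E'
from h import *
gate(cloud(grab('top')));print(monitor.read_state()['joint_positions'].round(2))
E
```

```text
time: 9.9
ee_pos: [0.4677, -0.0527, 0.1912]
eef_rot: [0.975, 0.221, 0.001, 0.0]
ft_force: [2.0, -1.0, 5.3]
width: 0.0004
grip_force: 2.7
time: 10.32
ee_pos: [0.4584, -0.0236, 0.1911]
eef_rot: [0.995, 0.098, 0.001, 0.0]
ft_force: [0.7, -2.6, 6.3]
width: 0.0006
grip_force: 2.9
  return _methods._mean(a, axis=axis, dtype=dtype,
  ret = ret.dtype.type(ret / rcount)
Traceback (most recent call last):
  File "h.py", line 22, in gate
    m=(s[:,2]>.138)&(s[:,2]<.152)&(R>.03)&(R<.10)&(th>-.15)&(th<1.75); print('gate angle',np.median(th[m]),np.percentile(th[m],[20,80]).round(2),m.sum())
                                                                                                           ~~~~~~~~~~~~~^^^^^^^^^^^^^^^
IndexError: index -1 is out of bounds for axis 0 with size 0
```

```bash
python3 -m crank '{"steps": [[[-0.03,0.18,0],[0,0,-0.45]],[[-0.02,0.16,0],[0,0,-0.4]],[[-0.01,0.14,0],[0,0,-0.3]],[[0,0.12,0],[0,0,-0.3]],[[0,0,0],[0,0,0]]]}'
```

```text
time: 10.78
ee_pos: [0.4566, -0.0078, 0.191]
eef_rot: [0.999, 0.036, 0.0, -0.0]
ft_force: [-1.4, 2.3, 6.7]
width: 0.0005
grip_force: 3.4
```

```bash
python3 -m crank '{"steps": [[[0,-0.02,0.04],[0,0,0]],[[0,0,0.06],[0,0,0]],[[0,0,0.06],[0,0,0]],[[0,0,0.06],[0,0,0]],[[0,0,0.06],[0,0,0]],[[0,0,0.06],[0,0,0]],[[0,0,0.06],[0,0,0]],[[0,0,0.06],[0,0,0]],[[0,0,0.06],[0,0,0]],[[0,0,0.06],[0,0,0]]]}'
python3 -m crank '{"steps": [[[0,0,0.06],[0,0,0]],[[0,0,0.1],[0,0,0]],[[0,0,0.2],[0,0,0]],[[0,0,0.4],[0,0,0]],[[0,0,0.6],[0,0,0]],[[0,0,0.8],[0,0,0]],[[0,0,0.8],[0,0,0]],[[0,0,0.8],[0,0,0]],[[0,0,0.4],[0,0,0]],[[0,0,0],[0,0,0]]]}'
```

```text
time: 11.62
ee_pos: [0.456, -0.0088, 0.2051]
eef_rot: [0.999, 0.036, -0.0, 0.0]
ft_force: [-2.3, -0.7, -0.6]
width: 0.0002
grip_force: 0.8
time: 12.45
ee_pos: [0.4575, -0.0084, 0.3116]
eef_rot: [0.999, 0.036, 0.002, -0.001]
ft_force: [0.6, -0.5, -0.2]
width: 0.0007
grip_force: 0.0
```

```bash
python3 -m crank '{"steps": [[[0,-1,0.2],[0,0,0]],[[0,-1,0.2],[0,0,0]],[[0,-1,0.2],[0,0,0]],[[0,-1,0.2],[0,0,0]],[[0,-1,0],[0,0,0]],[[0,-1,0],[0,0,0]],[[0,-1,0],[0,0,0]],[[0,-1,0],[0,0,0]],[[0,-1,0],[0,0,0]],[[0,-1,0],[0,0,0]]]}'
python3 - <<'E'
from h import *
W=cloud(grab('top','t5.png')); H=(.579,-.001)
s=W.reshape(-1,3);d=s[:,:2]-H;R=np.hypot(*d.T);th=np.arctan2(-d[:,0],-d[:,1])
for lo,hi,a,b in[(.138,.152,.03,.1),(.17,.2,.22,.31)]:
    m=(s[:,2]>lo)&(s[:,2]<hi)&(R>a)&(R<b)&(th>1.2)&(th<1.8); q=s[m]
    print(m.sum(),'ang',np.median(th[m])+.03,cv2.minAreaRect(q[:,:2].astype(np.float32)*1000))
for x in(.25,.26,.27,.28,.29): print(x,np.median(q[abs(np.hypot(*(q[:,:2]-H).T)-x)<.006,2]).round(4))
E
```

```text
time: 13.28
ee_pos: [0.456, -0.2597, 0.3284]
eef_rot: [0.999, 0.036, -0.0, -0.0]
ft_force: [1.0, -0.0, -0.2]
width: 0.0006
grip_force: 0.0
331 ang 1.4592381246063468 ((515.105224609375, -10.333579063415527), (69.33238983154297, 19.82312774658203), 7.84208869934082)
252 ang 1.46290653939344 ((321.68096923828125, -36.8176383972168), (79.12850952148438, 13.914831161499023), 8.006941795349121)
0.25 0.1802
0.26 0.1803
0.27 0.1804
0.28 0.1804
0.29 0.1798
```

View pics/t5.png

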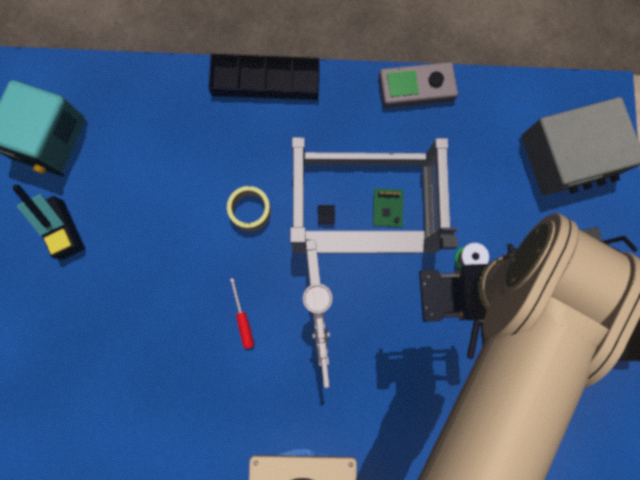

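Top view shows the gate standing nearly square: cup at (317,298), bar tip at (325,385), bystanders unmoved. The bar is level and the gate stands at about 1.46 rad. I'll nudge it closer to square, gently, from the outside of the cup.

```bash
python3 -m crank '{"steps": [[[0,1,-0.4],[0,0,0]],[[0,1,-0.4],[0,0,0]],[[0,1,-0.4],[0,0,0]],[[0,1,-0.6],[0,0,0]],[[0,1,-0.6],[0,0,0]],[[0,1,-0.6],[0,0,0]],[[-0.1,0.4,-0.6],[0,0,0]],[[-0.1,0,-0.8],[0,0,0]],[[0,0,-0.55],[0,0,0]],[[0,0,0],[0,0,0]]]}'
python3 -m crank '{"steps": [[[0,0.4,0],[0,0,0]],[[0,0.4,0],[0,0,0]],[[0,0.3,0],[0,0,0]],[[0,0.2,0],[0,0,0]],[[0,0.1,0],[0,0,0]],[[0,0,0],[0,0,0]]]}'
```

```text
time: 14.17
ee_pos: [0.4494, -0.0981, 0.2022]
eef_rot: [0.999, 0.036, -0.002, 0.0]
ft_force: [0.2, -0.7, -0.7]
width: 0.0004
grip_force: 0.0
time: 14.67
ee_pos: [0.4516, -0.0629, 0.2057]
eef_rot: [0.999, 0.037, 0.0, -0.0]
ft_force: [-0.5, 0.2, -0.4]
width: 0.0004
grip_force: 0.0
```

```bash
python3 -m crank '{"steps": [[[0,0.06,0],[0,0,0]],[[0,0.08,0],[0,0,0]],[[0,0.08,0],[0,0,0]],[[0,0,0],[0,0,0]]]}'
python3 -m crank '{"steps": [[[0,0.1,0],[0,0,0]],[[0,0.1,0],[0,0,0]],[[0,0.08,0],[0,0,0]],[[0,0.04,0],[0,0,0]],[[0,0,0],[0,0,0]]]}'
```

```text
time: 15.0
ee_pos: [0.4513, -0.0579, 0.2053]
eef_rot: [0.999, 0.036, -0.0, 0.0]
ft_force: [0.1, -0.2, -0.2]
width: 0.0003
grip_force: 0.0
time: 15.42
ee_pos: [0.4513, -0.0498, 0.2053]
eef_rot: [0.999, 0.036, -0.0, -0.0]
ft_force: [0.2, -0.2, 0.5]
width: 0.0008
grip_force: 0.1
```

```bash
python3 -m crank '{"steps": [[[0,-0.3,0],[0,0,0]],[[0,-0.7,0.1],[0,0,0]],[[0,-1,0.6],[0,0,0]],[[0,-1,0.8],[0,0,0]],[[0,-1,0.8],[0,0,0]],[[0,-1,0.8],[0,0,0]],[[0,-1,0.8],[0,0,0]],[[0,-1,0.6],[0,0,0]],[[0,-1,0],[0,0,0]],[[0,0,0],[0,0,0]]]}'
python3 - <<'E'
from h import *
W=cloud(grab('top','t6.png')); H=(.579,-.001)
s=W.reshape(-1,3);d=s[:,:2]-H;R=np.hypot(*d.T);th=np.arctan2(-d[:,0],-d[:,1])
for lo,hi,a,b in[(.138,.152,.03,.1),(.17,.2,.22,.31)]:
    m=(s[:,2]>lo)&(s[:,2]<hi)&(R>a)&(R<b)&(th>1.2)&(th<1.8); q=s[m]
    print(m.sum(),'ang',np.median(th[m])+.03,cv2.minAreaRect(q[:,:2].astype(np.float32)*1000))
for x in(.25,.26,.27,.28,.29): print(x,np.median(q[abs(np.hypot(*(q[:,:2]-H).T)-x)<.006,2]).round(4))
E
```

```text
time: 16.25
ee_pos: [0.4503, -0.2556, 0.319]
eef_rot: [0.999, 0.033, 0.001, 0.001]
ft_force: [-0.1, -0.1, -0.2]
width: 0.0005
grip_force: 0.0
334 ang 1.4913326517990673 ((514.4814453125, -8.220152854919434), (69.72977447509766, 19.89240074157715), 5.5871663093566895)
251 ang 1.4996373458029086 ((319.82464599609375, -26.508678436279297), (78.91374206542969, 13.561363220214844), 3.702789783477783)
0.25 0.1802
0.26 0.1802
0.27 0.1806
0.28 0.1804
0.29 0.1801
```

The gate now stands at about 1.50 rad, still, with the bar level and the arm clear. I'm handing in.

```bash
python3 -c "
from bench import ticket
print(ticket.close_job())"
```

```text
the job is handed in; nothing more can be done
None
```

The job is handed in: the gate stands at about 1.50 rad (roughly 86°, a little short of square) with the lever let go and the bar level; force readings stayed under 10 N, and the bystanders looked unmoved in the last picture I viewed, taken before a small final nudge.

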